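Pump up the bench air charger and shut its valve

TASK

Pump up the small air charger by pressing its round black plunger cap down with the fingertips again and again, letting it spring back each time, until the red indicator pin stands fully out and stays there. Then push the yellow shut-off lever round to its stop, square across the outlet, and leave the cap sprung back up. Only push: do not touch the pin, do not lift, tip or shove the charger along, and leave the loose things around it where they are.

Things in the scene. Friction and masses are not known exactly. Their poses are not given: they have to be found in the camera images.
- pump: the loose 2.3 kg air charger: grey base 130 (own x) x 200 (own y) x 12 mm, silver pump barrel (56 mm wide, 78 high) at own (-15, 50) mm, blue valve block (50 x 70, top at 62) with pin at (-15, -20) and lever pivot at (-15, -65), red air bottle along its +x side (top at 58). Origin: centre of its underside; own x points to the robot's right, own y away from it, give or take 0.45 rad.
- plunger_top (a point): centre of the top of the round black plunger cap (40 mm across, slightly domed, 12 mm thick); moves with it. 114 mm above the bench when up, 92 mm when fully down.
- plunger (a joint): how far the cap is pressed down, m: 0 up, 0.022 fully down at a hard stop. Its spring takes about 4 to 5 N to start and about 10 N at the bottom, and lifts it back by itself when let go.
- pin (a joint): how far the upright red pin (14 mm thick) stands out, m: 0 in, 0.024 fully out at its stop. Starts at 0 to 0.008. Each downstroke raises it by a quarter of the cap's travel (about 5.5 mm for a full stroke); it stays put on the upstroke. Pumping on at the stop does no harm. A green band 6 mm high at its foot shows whole only when it is fully out.
- pin_tip (a point): centre of the pin's top; 69 mm above the bench when in, 93 mm when fully out.
- lever (a joint): angle of the yellow shut-off lever about its upright pivot, rad: 0 open (along the charger's own -y, towards the robot, in line with the brass outlet), 1.57 closed at its stop (along own +x, to the robot's right); grows anticlockwise seen from above. Starts at 0 to 0.8, stays where it is left; about 1 N at its end moves it.
- lever_tip (a point): on the yellow lever near its free end, at mid-height, 74 mm from the pivot, 77 mm above the bench; moves with it. The lever is a level bar 12 mm wide and 14 mm high (70 to 84 mm above the bench); below its outer half is free space down to the base plate or bench.
- lever_hinge (a point): the lever's pivot, at the same height; the pivot axis is vertical.
- capacitor: bystander: blue upright can, 32 mm across, 45 mm high, loose, on the mat to the left; origin at its underside.
- screwdriver: bystander: yellow screwdriver, 110 mm long, lying loose to the right; origin at its middle, underside.
- blue_tape: bystander: loose roll of blue tape, 68 mm across, 19 mm high, to the left; origin at its underside.
- ipa_bottle: bystander: loose white bottle with red cap and needle spout, 40 mm across, 115 mm high, to the left; origin at its underside.
- brush: bystander: loose black brush, 132 mm long, 18 mm high, to the right; origin at its underside.
- battery: bystander: loose orange AA cell, 50 mm long, 14 mm thick, lying to the right; origin at its underside.
- heatsink: bystander: loose black finned heat sink 30 x 42 x 23 mm, behind to the right; origin at its underside.

How it is judged:
By the outcome, as a careful person would: the job done as asked, in the order asked, and still so for the second after the job is handed in, with the robot touching nothing.
It also fails if it takes over 45 s, if anything falls off the work surface, if the arm or the gripper's body presses on something with over 40 N, if the wrist force passes 120 N, or if a joint passes its speed limit or range.

ROBOT

A 7-joint arm with a two-finger parallel gripper is mounted at the origin on a cart in front of the work surface, level with it; the furniture and walls round the work are solid. World frame = base frame: x ahead of the robot, y to its left, z up, the work surface at z = 0. Lengths are in m, angles in rad, forces in N, time in s.
With the tool pointing down it reaches from about 0.4 to 0.85 m from the base axis. Payload 4.5 kg.
Tool frame: the origin (TCP) lies midway between the tips of the shut fingers; the grasp point (between the pads) lies 19 mm behind it; z points along the fingers, y is the line along which they close (so a half turn about z gives the same grasp; the last joint's range is limited). The gripper opens to 88 mm and grips with 3 to 60 N. Pads are 18 mm wide; open, the fingers measure 123 mm over their backs; the gripper's body (75 mm by 187 mm) begins 45 mm behind the grasp point.
Start: joints at [1.25, 0.689, -0.195, 1.565, 0.157, 0.902, -0.215], TCP at [0.217, -0.586, 0.212] pointing down, gripper open.
Joint ranges: [-3.01, 3.01], [-0.46, 2.08], [-1.47, 1.51], [0.13, 2.56], [-1, 4.14], [0.04, 2.09], [-2.66, 2.66]. Speed limits (rad/s): [2.57, 2.57, 3.14, 3.14, 3.14, 3.14, 3.14].

INTERFACE

Orientations are given as a unit quaternion [x, y, z, w].
In Python, from plant import r gives the robot as it stands.
- The arm moves only by the tool carry_out, never from a script. Its argument "plan" is a list of rows, each an object with "rot": the turn, a rotation vector about the tool's x, y, z in rad, a list of three; "xyz": the shift along the tool's x, y, z in m, a list of three; "grip": the closure in counts, from 0 (fully open) to 255 (shut). In form: [{"rot": [wx, wy, wz], "xyz": [dx, dy, dz], "grip": grip}, ...]. A call has 1 to 8 rows; each row is the pose to reach, as a shift and turn from the pose commanded when the call began, along the tool's axes at that moment; what a row does not reach only later rows make up. A row lasts 1/12 s, in which the tool goes at most 41.7 mm and 7.16 degrees, less where a joint would pass 70% of its speed; a pose out of reach is approached as far as the arm can. A call with a gripper value outside its range is refused whole. The fingers move at their own pace and stop on an object; "squeeze" is the grip in N (left out, the last holds). Time passes only in rows, so rows that repeat a pose let the fingers close. It gives the time, the measured TCP pose, the force, the opening and the grip force at its end, in the units of the state.
- r.get_state(): the state, without advancing time (a new reading comes with each control period).
- r.snapshot(name): name is "scene" or "top"; returns the picture (400x640x3 uint8, red, green, blue); there is no depth.
- r.camera_params(name): a dict with "fx", "fy", "cx", "cy" (pixels), "distortion" ([k1, k2, p1, p2, k3] as OpenCV has them; the pictures are not rectified), "position" and "attitude" of the camera in the world. Camera axes: x right, y down, z forward; pixel columns grow to the right and rows downward; lengths in m; the calibration is good to about 2 mm. A picture is of the moment at which its call begins. camera_params takes no time and is no camera call.
- r.finish_job(): hands the job in; it is judged then, once.
The state is a dict: "clock": time; "q": joint angles; "qd": joint speeds; "joint_torque": joint torques, N m; "tool_pos": TCP position; "eef_rot": TCP orientation; "contact_force": force on the tool from outside, world axes, zero at the start; "moment": the same for the moment, N m; "opening": opening from 0.0 (shut) to 1.0 (fully open); "finger_force": force on a finger pad.
Only numpy, scipy, OpenCV 4.12 (cv2) and the standard library are available. Lean on these libraries where they do the work, as an engineer would, in place of code of your own. Each camera call takes 0.05 s, during which the arm holds its last target. There are 200 camera calls.

## Working session

There is one attempt and no reset: what is moved stays moved. The work goes in short steps, Python scripts to look and compute and a tool call to move; the robot and the scene stay as the last step left them, time stands still between calls to the robot, and variables do not carry over. Pictures are saved under pics/ and viewed, at most 10 in all, crops included, and the job is handed in when it is done.

Besides the shell and the picture viewer there is one more tool, called after "Request:" by a JSON object that holds its "fn" and its "kwargs". carry_out: Moves the arm, as the interface text tells. Its arguments: {"type":"object","properties":{"plan":{"type":"array"},"squeeze":{"type":"number"}},"required":["plan"]}

```bash
mkdir -p pics; ls; python3 - <<'E'
from plant import r
import cv2
for n in("scene","top"):
    im=r.snapshot(n); cv2.imwrite(f"pics/{n}0.png",im[:,:,::-1]); print(r.camera_params(n))
print(r.get_state())
E
```

```text
pics
{'fx': 496.45689532436404, 'fy': 496.45689532436404, 'cx': 324.2233934149919, 'cy': 196.18401509533217, 'distortion': array([-0.09412521,  0.        ,  0.        ,  0.        ,  0.        ]), 'position': array([-0.19330553,  1.0386257 ,  0.67629649]), 'attitude': array([-0.25746947,  0.8076647 , -0.50165899,  0.17241072])}
{'fx': 426.79191653563055, 'fy': 426.79191653563055, 'cx': 327.54209916279825, 'cy': 199.40830899376002, 'distortion': array([-0.05974475,  0.        ,  0.        ,  0.        ,  0.        ]), 'position': array([0.30098767, 0.05492869, 1.40100491]), 'attitude': array([ 0.71200832, -0.69681448,  0.05588293, -0.0661123 ])}
{'clock': 0.1, 'q': array([ 1.24978814,  0.6898812 , -0.19453191,  1.56625213,  0.15734561,
        0.90248157, -0.21510978]), 'qd': array([-0.00060539, -0.00276301, -0.00022963, -0.00087422,  0.00036878,
        0.00085799, -0.00024305]), 'joint_torque': array([-3.33886390e-03, -5.28502500e+01, -1.27138764e+00, -1.53838688e+01,
       -5.24582807e-02,  1.98286754e-03,  5.81382051e-05]), 'tool_pos': array([ 0.21687144, -0.58551774,  0.21159914]), 'eef_rot': array([ 9.84295490e-01,  1.76526844e-01, -2.15078917e-04, -7.84032481e-04]), 'contact_force': array([-0.12814606,  0.33178591,  0.19258511]), 'moment': array([-0.029325  , -0.00124231, -0.05343412]), 'finger_force': 0.0, 'opening': 0.9987091433761577}
```

View pics/scene0.png

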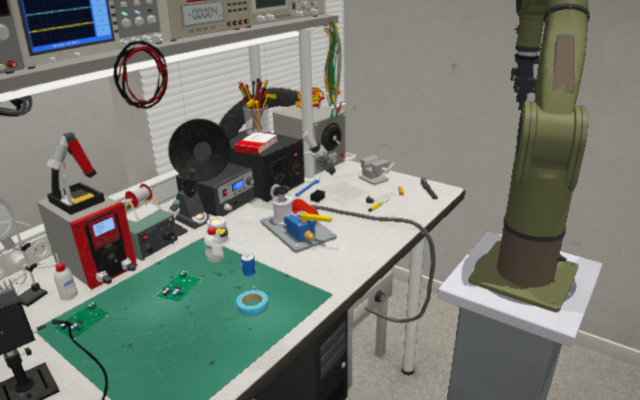

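View pics/top0.png

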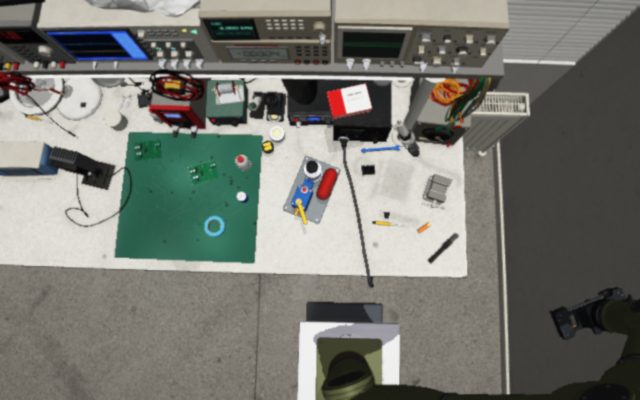

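The top view shows the pump centred near (313,188), black cap near (313,167), red bottle on the right (327,183), and the yellow lever running from (297,202) to (305,224). I'll crop both views for detail.

```bash
cat > h.py <<'E'
import numpy as np, cv2
from scipy.spatial.transform import Rotation as R
from plant import r
def ray(n,uv):
    p=r.camera_params(n); K=np.array([[p['fx'],0,p['cx']],[0,p['fy'],p['cy']],[0,0,1]])
    u=cv2.undistortPoints(np.array([[uv]],float),K,p['distortion'])[0,0]
    return p['position'],R.from_quat(p['attitude']).apply([u[0],u[1],1])
def onz(n,uv,z):
    o,d=ray(n,uv); return o+d*(z-o[2])/d[2]
def proj(n,P):
    p=r.camera_params(n); K=np.array([[p['fx'],0,p['cx']],[0,p['fy'],p['cy']],[0,0,1]])
    Ri=R.from_quat(p['attitude']).inv(); c=Ri.apply(np.array(P)-p['position'])
    return cv2.projectPoints(c.reshape(-1,1,3),np.zeros(3),np.zeros(3),K,p['distortion'])[0][:,0]
def tri(a,b):
    (o1,d1),(o2,d2)=ray("scene",a),ray("top",b)
    A=np.stack([d1,-d2],1); s=np.linalg.lstsq(A,o2-o1,rcond=None)[0]
    p,q=o1+s[0]*d1,o2+s[1]*d2
    return (p+q)/2,np.linalg.norm(p-q)
E
python3 - <<'E'
import cv2,numpy as np
a=cv2.imread("pics/scene0.png")[185:255,250:345]; b=cv2.imread("pics/top0.png")[145:235,270:350]
cv2.imwrite("pics/c.png",np.hstack([cv2.resize(a,(400,295),interpolation=2).copy() if 0 else cv2.copyMakeBorder(cv2.resize(a,None,fx=4.2,fy=4.2,interpolation=cv2.INTER_CUBIC),0,540-294,0,0,0),cv2.resize(b,None,fx=5,fy=6,interpolation=cv2.INTER_CUBIC)]))
E
```

```text
(no output)
```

View pics/c.png

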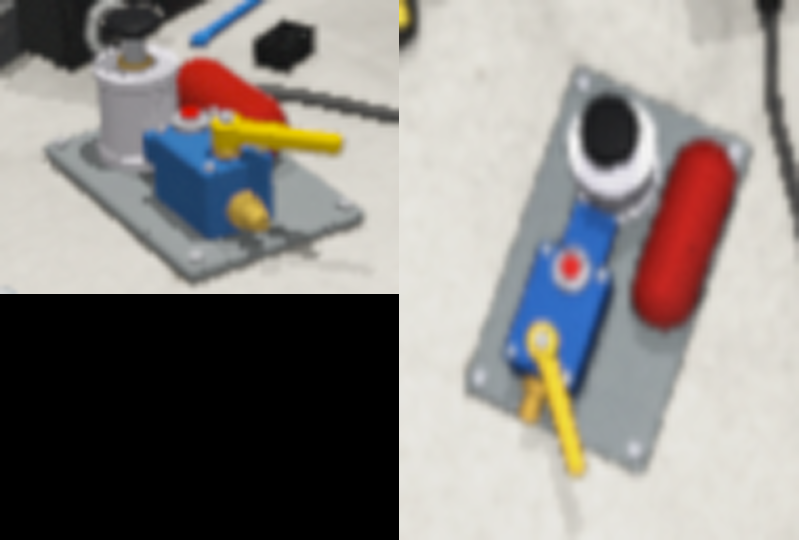

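The crops show the pump with its long axis leaning right at the far end. In the top view the cap centre is about (312,166.8), the pin (304,189.3), the pivot (298.4,201.7) and the lever end (305.6,223). Now I'll measure these.

```bash
python3 - <<'E'
from h import *
im=cv2.imread("pics/top0.png"); hsv=cv2.cvtColor(im,cv2.COLOR_BGR2HSV)
def cen(m,x0,x1,y0,y1):
    k=np.zeros_like(m);k[y0:y1,x0:x1]=m[y0:y1,x0:x1]
    n,l,s,c=cv2.connectedComponentsWithStats(k); i=1+s[1:,4].argmax(); return c[i],s[i],l==i
cap,s,_=cen((hsv[...,2]<70).astype(np.uint8)*255,302,324,158,182); print('cap',cap,s)
pin,s,_=cen(cv2.inRange(hsv,(0,120,100),(8,255,255)),299,310,182,196); print('pin',pin,s)
yl,s,m=cen(cv2.inRange(hsv,(22,140,140),(35,255,255)),290,312,195,228); print('lev',yl,s)
P={'cap':onz('top',cap,.110),'pin':onz('top',pin,.070),'hinge':onz('top',(298.4,201.7),.086)}
ys,xs=np.nonzero(m); j=ys.argmax(); P['lend']=onz('top',(xs[ys==ys.max()].mean(),ys.max()),.08)
P['lc']=onz('top',yl,.084)
# plate corners (top at 12mm) from crop
for k,(X,Y) in dict(FL=(580,68),FR=(752,145),NR=(642,471),NL=(467,388)).items(): P[k]=onz('top',(270+(X-399)/5,145+Y/6),.012)
for k,v in P.items(): print(k,v.round(4))
c=(P['FL']+P['FR']+P['NR']+P['NL'])/4
yv=(P['FL']+P['FR']-P['NL']-P['NR'])[:2]; print('c',c,'yaw plate',np.arctan2(yv[1],yv[0]),'sizes',np.linalg.norm(yv)/2, np.linalg.norm(P['FL']-P['FR']))
for a,b in(('cap','pin'),('cap','hinge'),('pin','hinge'),('lend','hinge')):
    d=(P[a]-P[b])[:2];print(a,b,np.arctan2(d[1],d[0]),np.linalg.norm(d))
# least squares fit of pose: own -> world for the points
own=np.array([[-15,50],[-15,-20],[-15,-65],[-65,100],[65,100],[65,-100],[-65,-100]])/1e3
W=np.array([P[k][:2] for k in('cap','pin','hinge','FL','FR','NR','NL')])
a=own-own.mean(0);b=W-W.mean(0);th=np.arctan2((a[:,0]*b[:,1]-a[:,1]*b[:,0]).sum(),(a*b).sum())
M=np.array([[np.cos(th),-np.sin(th)],[np.sin(th),np.cos(th)]]);t=W.mean(0)-M@own.mean(0)
print('yaw',th,'t',t,'res mm',((own@M.T+t-W)*1e3).round(1).tolist()); print('model cap,pin,hinge',(own@M.T+t)[:3].round(4).tolist())
# cross-check in scene: cap
print(proj('scene',[P['cap'],P['pin'],P['hinge'],P['lend']]).round(1))
s=r.get_state(); print(R.from_quat(s['eef_rot']).as_matrix().round(3))
E
```

```text
cap [311.45744681 166.27659574] [307 161  10  12  94]
pin [303.875 189.125] [303 188   3   3   8]
lev [301.62162162 212.06756757] [297 202  10  22  74]
cap [0.6298 0.1287 0.11  ]
pin [0.5647 0.153  0.07  ]
hinge [0.5211 0.1676 0.086 ]
lend [0.4552 0.1453 0.08  ]
lc [0.4888 0.1566 0.084 ]
FL [0.6889 0.1531 0.012 ]
FR [0.6467 0.0365 0.012 ]
NR [0.4625 0.1053 0.012 ]
NL [0.5058 0.2219 0.012 ]
c [0.57598268 0.12920999 0.012     ] yaw plate -0.35863350040001485 sizes 0.19610421475806847 0.12396520032106316
cap pin -0.35632502279484535 0.06946989203475044
cap hinge -0.3436998880856389 0.11546195541048387
pin hinge -0.32463504151353806 0.046005960447694984
lend hinge -2.8140318773531177 0.0695368814841536
yaw -1.9272786081891708 t [0.5766566  0.13025723] res mm [[-1.0, -1.9], [-1.5, -1.7], [-0.1, -0.6], [4.2, 3.2], [1.0, -2.1], [-2.2, -1.1], [-0.2, 4.1]]
model cap,pin,hinge [[0.6287, 0.1269], [0.5631, 0.1513], [0.521, 0.167]]
[[280.8 188.1]
 [294.5 210.8]
 [303.7 211.9]
 [329.8 217.3]]
[[ 0.938  0.348 -0.001]
 [ 0.348 -0.938  0.001]
 [-0.    -0.002 -1.   ]]
```

Cap is at about (0.629,0.128), hinge at (0.521,0.167) and own-y heading is -0.357 rad, which puts the lever at about 0.69. Sizes and spacings match the given ones to within 1–4 mm. Next I'll approach with the fingers shut.

Request:
{"fn": "carry_out", "kwargs": {"plan": [{"rot": [0, 0, 0.12], "xyz": [0.03, -0.025, 0], "grip": 255}, {"rot": [0, 0, 0.24], "xyz": [0.06, -0.05, 0], "grip": 255}, {"rot": [0, 0, 0.355], "xyz": [0.09, -0.075, 0], "grip": 255}, {"rot": [0, 0, 0.355], "xyz": [0.12, -0.1, 0], "grip": 255}, {"rot": [0, 0, 0.355], "xyz": [0.15, -0.125, 0], "grip": 255}, {"rot": [0, 0, 0.355], "xyz": [0.18, -0.15, 0], "grip": 255}, {"rot": [0, 0, 0.355], "xyz": [0.21, -0.175, 0], "grip": 255}, {"rot": [0, 0, 0.355], "xyz": [0.24, -0.2, 0], "grip": 255}], "squeeze": 10}}

```text
clock: 0.77
tool_pos: [0.3731, -0.3133, 0.2122]
eef_rot: [1.0, -0.0, -0.0, -0.0]
contact_force: [1.1, 0.2, -0.1]
opening: 0.424
finger_force: 0.0
```

Request:
{"fn": "carry_out", "kwargs": {"plan": [{"rot": [0, 0, 0], "xyz": [0.018, -0.031, 0], "grip": 255}, {"rot": [0, 0, 0], "xyz": [0.036, -0.062, 0], "grip": 255}, {"rot": [0, 0, 0], "xyz": [0.055, -0.095, 0], "grip": 255}, {"rot": [0, 0, 0], "xyz": [0.074, -0.127, 0], "grip": 255}, {"rot": [0, 0, 0], "xyz": [0.093, -0.16, 0], "grip": 255}, {"rot": [0, 0, 0], "xyz": [0.112, -0.193, 0], "grip": 255}, {"rot": [0, 0, 0], "xyz": [0.13, -0.224, 0], "grip": 255}, {"rot": [0, 0, 0], "xyz": [0.148, -0.255, 0], "grip": 255}]}}

```text
clock: 1.43
tool_pos: [0.5211, -0.0582, 0.2121]
eef_rot: [1.0, 0.0, -0.0, 0.0]
contact_force: [0.5, -0.8, 0.8]
opening: 0.005
finger_force: 0.0
```

Request:
{"fn": "carry_out", "kwargs": {"plan": [{"rot": [0, 0, 0], "xyz": [0.018, -0.031, 0], "grip": 255}, {"rot": [0, 0, 0], "xyz": [0.036, -0.062, 0], "grip": 255}, {"rot": [0, 0, 0], "xyz": [0.054, -0.093, 0], "grip": 255}, {"rot": [0, 0, 0], "xyz": [0.072, -0.124, 0], "grip": 255}, {"rot": [0, 0, 0], "xyz": [0.09, -0.155, 0], "grip": 255}, {"rot": [0, 0, 0], "xyz": [0.1, -0.173, 0], "grip": 255}, {"rot": [0, 0, 0], "xyz": [0.107, -0.185, 0], "grip": 255}, {"rot": [0, 0, 0], "xyz": [0.107, -0.185, 0], "grip": 255}]}}

```text
clock: 2.1
tool_pos: [0.6283, 0.1295, 0.2115]
eef_rot: [1.0, 0.003, 0.0, -0.001]
contact_force: [0.0, 0.8, -0.0]
opening: 0.005
finger_force: 0.0
```

```bash
python3 - <<'E'
from h import *
s=r.get_state(); print(s['tool_pos'],s['eef_rot'],s['opening'],s['contact_force'])
a=r.snapshot("scene")[:,:,::-1];cv2.imwrite("pics/s1.png",a); b=r.snapshot("top")[:,:,::-1];cv2.imwrite("pics/t1.png",b)
cv2.imwrite("pics/c1.png",np.hstack([cv2.resize(a[100:250,230:360],None,fx=3,fy=3),cv2.resize(b[95:245,260:390],None,fx=3,fy=3)]))
E
```

```text
[0.62829073 0.12951565 0.21145605] [ 9.99995693e-01  2.61304239e-03  1.27036401e-05 -1.33670296e-03] 0.00482380088560796 [ 0.03110907  0.78774563 -0.01281056]
```

View pics/c1.png

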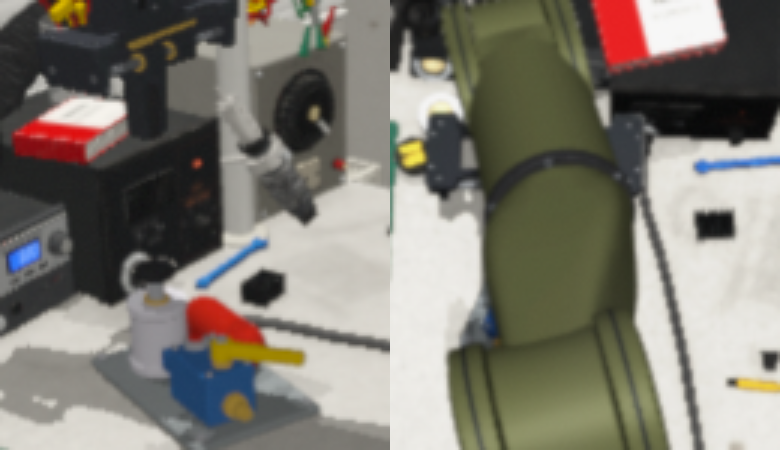

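In the scene crop the shut fingertips hang at (148,138), straight above the cap at (155,268), and the forearm is clear of the black box. I'll come down to just above the cap, then press once gently.

Request:
{"fn": "carry_out", "kwargs": {"plan": [{"rot": [0, 0, 0], "xyz": [0, 0, 0.03], "grip": 255}, {"rot": [0, 0, 0], "xyz": [0, 0, 0.06], "grip": 255}, {"rot": [0, 0, 0], "xyz": [0, 0, 0.086], "grip": 255}, {"rot": [0, 0, 0], "xyz": [0, 0, 0.094], "grip": 255}, {"rot": [0, 0, 0], "xyz": [0, 0, 0.104], "grip": 255}, {"rot": [0, 0, 0], "xyz": [0, 0, 0.112], "grip": 255}, {"rot": [0, 0, 0], "xyz": [0, 0, 0.118], "grip": 255}, {"rot": [0, 0, 0], "xyz": [0, 0, 0.12], "grip": 255}]}}

```text
clock: 2.87
tool_pos: [0.628, 0.1245, 0.0923]
eef_rot: [1.0, -0.0, 0.0, 0.0]
contact_force: [0.6, -0.4, -0.3]
opening: 0.005
finger_force: 0.0
```

```bash
python3 - <<'E'
from h import *
s=r.get_state(); print(s['tool_pos'],s['contact_force'],s['moment'])
a=r.snapshot("scene")[:,:,::-1];cv2.imwrite("pics/s2.png",a); print(r.get_state()['contact_force'],proj('scene',[s['tool_pos']]))
cv2.imwrite("pics/c2.png",cv2.resize(a[150:250,240:350],None,fx=6,fy=6,interpolation=2))
E
```

```text
[0.62797626 0.12451426 0.09231917] [ 0.5593882  -0.38955632 -0.33093126] [ 0.09779731  0.00363553 -0.02104323]
[-0.27701774 -0.16155043  0.29524176] [[282.69617452 193.52854495]]
```

View pics/c2.png

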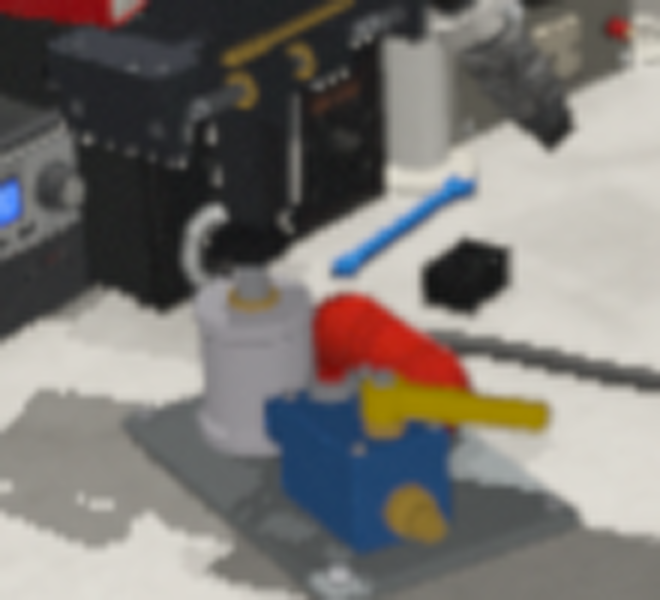

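The finger column ends at the cap (crop (243,235)), but the cap looks fully up and the force is nil. The tip seems to be behind the cap, so I'll check where the tip really was against the reading.

```bash
python3 - <<'E'
from h import *
print(proj('scene',[[.6283,.1295,.2115],[.6287,.1272,.114],[.6287,.1272,.092]]))
print(tri((280.5,190.5),(311.5,166.3)))
s0=cv2.imread("pics/scene0.png");s1=cv2.imread("pics/s1.png");s2=cv2.imread("pics/s2.png")
print(np.hstack([cv2.cvtColor(x,6)[180:206,281:282] for x in(s0,s1,s2)]).T)
for n,x in(('0',s0),('1',s1)): 
    g=cv2.cvtColor(x,6); print(n,g[120:210:3,279].tolist())
cv2.imwrite("pics/c3.png",np.hstack([cv2.resize(x[165:215,262:302],None,fx=6,fy=6,interpolation=2) for x in(s0,s1,s2)]))
E
```

```text
[[278.82297052 153.22649299]
 [281.39817124 186.61153153]
 [281.86285627 193.92476457]]
(array([0.63153282, 0.12893894, 0.1023214 ]), np.float64(0.00034163104538675974))
[[ 39  31  25  27  27  37  47  42  41  42  45  51  46  37  76 112 115 115
  115 114 112 125 168 205 198 156]
 [ 40  31  27  26  27  32  36  27  27  28  26  29  28  34  76 114 117 117
  117 115 114 121 128 137 149 147]
 [ 33  35  34  35  36  36  34  28  22  22  23  25  26  35  77 114 117 117
  117 115 114 120 127 130 138 145]]
0 [103, 103, 103, 102, 103, 64, 63, 67, 68, 70, 36, 25, 26, 43, 20, 22, 20, 21, 34, 28, 35, 28, 100, 42, 37, 111, 108, 123, 198, 133]
1 [40, 35, 36, 31, 31, 32, 32, 34, 34, 70, 37, 27, 27, 44, 19, 23, 21, 22, 35, 28, 34, 27, 96, 27, 29, 114, 109, 123, 152, 135]
```

View pics/c3.png

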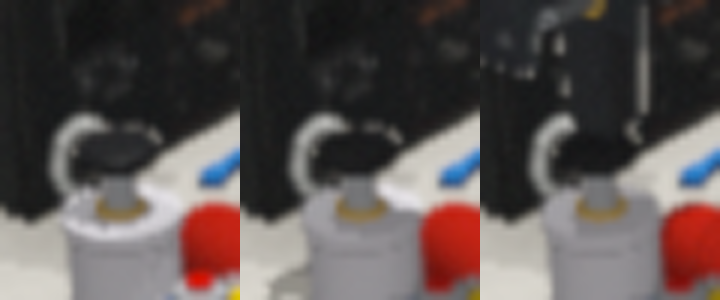

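The triangulated cap mid-height is fine. The visible fingertips end at row ~186, level with the top of the raised cap (expected row 186.6), so the real tips sit about 20 mm higher than the reading. I'll feel downward in small steps.

Request:
{"fn": "carry_out", "kwargs": {"plan": [{"rot": [0, 0, 0], "xyz": [0, 0, 0.003], "grip": 255}, {"rot": [0, 0, 0], "xyz": [0, 0, 0.006], "grip": 255}, {"rot": [0, 0, 0], "xyz": [0, 0, 0.008], "grip": 255}, {"rot": [0, 0, 0], "xyz": [0, 0, 0.008], "grip": 255}]}}

```text
clock: 3.25
tool_pos: [0.6287, 0.125, 0.085]
eef_rot: [1.0, -0.0, 0.001, -0.0]
contact_force: [0.1, 0.6, 4.8]
opening: 0.007
finger_force: 2.3
```

Contact: 4.8 N upward. The spring is just starting to give, so I'll press on towards the stop.

Request:
{"fn": "carry_out", "kwargs": {"plan": [{"rot": [0, 0, 0], "xyz": [0, 0, 0.005], "grip": 255}, {"rot": [0, 0, 0], "xyz": [0, 0, 0.01], "grip": 255}, {"rot": [0, 0, 0], "xyz": [0, 0, 0.014], "grip": 255}, {"rot": [0, 0, 0], "xyz": [0, 0, 0.014], "grip": 255}]}}

```text
clock: 3.58
tool_pos: [0.6287, 0.125, 0.0709]
eef_rot: [1.0, -0.0, 0.001, -0.0]
contact_force: [-0.5, -0.4, 7.1]
opening: 0.006
finger_force: 3.6
```

Request:
{"fn": "carry_out", "kwargs": {"plan": [{"rot": [0, 0, 0], "xyz": [0, 0, 0.003], "grip": 255}, {"rot": [0, 0, 0], "xyz": [0, 0, 0.006], "grip": 255}, {"rot": [0, 0, 0], "xyz": [0, 0, 0.008], "grip": 255}, {"rot": [0, 0, 0], "xyz": [0, 0, 0.008], "grip": 255}]}}

```text
clock: 3.92
tool_pos: [0.6289, 0.125, 0.0659]
eef_rot: [1.0, -0.0, 0.001, -0.0]
contact_force: [-5.8, -1.2, 23.2]
opening: 0.005
finger_force: 11.7
```

```bash
python3 - <<'E'
from h import *
a=r.snapshot("scene")[:,:,::-1];cv2.imwrite("pics/s3.png",a)
cv2.imwrite("pics/c4.png",cv2.resize(a[150:250,240:350],None,fx=6,fy=6,interpolation=2))
E
```

```text
(no output)
```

View pics/c4.png

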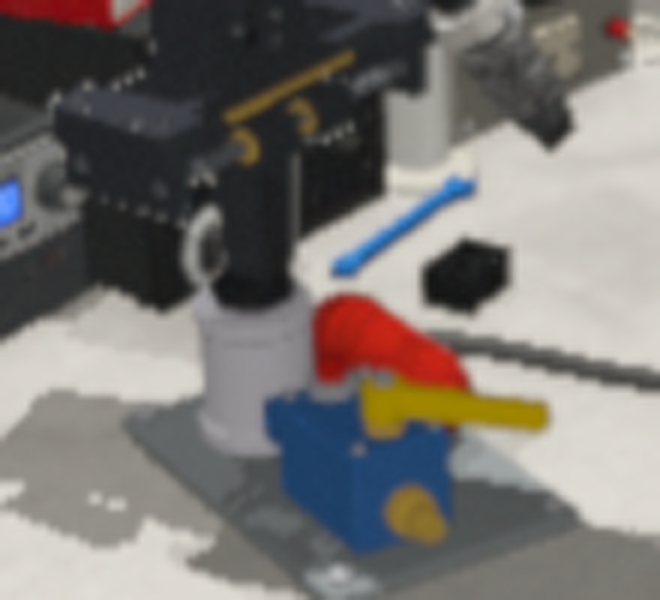

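The cap is now at its hard stop (crop (252,285), collar hidden) under a 23 N push, with the fingers centred on it, so the reading at full down is ≈0.066. Now the repeated strokes.

Request:
{"fn": "carry_out", "kwargs": {"plan": [{"rot": [0, 0, 0], "xyz": [0, 0, -0.014], "grip": 255}, {"rot": [0, 0, 0], "xyz": [0, 0, -0.028], "grip": 255}, {"rot": [0, 0, 0], "xyz": [0, 0, -0.028], "grip": 255}, {"rot": [0, 0, 0], "xyz": [0, 0, -0.018], "grip": 255}, {"rot": [0, 0, 0], "xyz": [0, 0, -0.009], "grip": 255}, {"rot": [0, 0, 0], "xyz": [0, 0, -0.001], "grip": 255}, {"rot": [0, 0, 0], "xyz": [0, 0, -0.001], "grip": 255}]}}

```text
clock: 4.55
tool_pos: [0.6303, 0.1253, 0.0659]
eef_rot: [1.0, -0.0, 0.003, -0.001]
contact_force: [-2.6, -0.8, 25.7]
opening: 0.003
finger_force: 13.3
```

Request:
{"fn": "carry_out", "kwargs": {"plan": [{"rot": [0, 0, 0], "xyz": [0, 0, -0.014], "grip": 255}, {"rot": [0, 0, 0], "xyz": [0, 0, -0.028], "grip": 255}, {"rot": [0, 0, 0], "xyz": [0, 0, -0.028], "grip": 255}, {"rot": [0, 0, 0], "xyz": [0, 0, -0.018], "grip": 255}, {"rot": [0, 0, 0], "xyz": [0, 0, -0.009], "grip": 255}, {"rot": [0, 0, 0], "xyz": [0, 0, 0], "grip": 255}, {"rot": [0, 0, 0], "xyz": [0, 0, 0], "grip": 255}]}}

```text
clock: 5.13
tool_pos: [0.6294, 0.1251, 0.0658]
eef_rot: [1.0, -0.0, 0.002, -0.0]
contact_force: [-5.2, -0.1, 33.0]
opening: 0.004
finger_force: 16.7
```

Request:
{"fn": "carry_out", "kwargs": {"plan": [{"rot": [0, 0, 0], "xyz": [0, 0, -0.014], "grip": 255}, {"rot": [0, 0, 0], "xyz": [0, 0, -0.028], "grip": 255}, {"rot": [0, 0, 0], "xyz": [0, 0, -0.028], "grip": 255}, {"rot": [0, 0, 0], "xyz": [0, 0, -0.018], "grip": 255}, {"rot": [0, 0, 0], "xyz": [0, 0, -0.009], "grip": 255}, {"rot": [0, 0, 0], "xyz": [0, 0, 0], "grip": 255}, {"rot": [0, 0, 0], "xyz": [0, 0, 0], "grip": 255}]}}

```text
clock: 5.72
tool_pos: [0.6289, 0.125, 0.0658]
eef_rot: [1.0, -0.0, 0.001, -0.0]
contact_force: [-6.1, -0.5, 36.1]
opening: 0.007
finger_force: 18.2
```

Request:
{"fn": "carry_out", "kwargs": {"plan": [{"rot": [0, 0, 0], "xyz": [0, 0, -0.014], "grip": 255}, {"rot": [0, 0, 0], "xyz": [0, 0, -0.028], "grip": 255}, {"rot": [0, 0, 0], "xyz": [0, 0, -0.028], "grip": 255}, {"rot": [0, 0, 0], "xyz": [0, 0, -0.018], "grip": 255}, {"rot": [0, 0, 0], "xyz": [0, 0, -0.009], "grip": 255}, {"rot": [0, 0, 0], "xyz": [0, 0, 0], "grip": 255}, {"rot": [0, 0, 0], "xyz": [0, 0, 0], "grip": 255}]}}

```text
clock: 6.3
tool_pos: [0.6287, 0.1249, 0.0657]
eef_rot: [1.0, -0.0, 0.001, -0.0]
contact_force: [-7.4, -0.8, 37.3]
opening: 0.007
finger_force: 19.0
```

Request:
{"fn": "carry_out", "kwargs": {"plan": [{"rot": [0, 0, 0], "xyz": [0, 0, -0.014], "grip": 255}, {"rot": [0, 0, 0], "xyz": [0, 0, -0.028], "grip": 255}, {"rot": [0, 0, 0], "xyz": [0, 0, -0.028], "grip": 255}, {"rot": [0, 0, 0], "xyz": [0, 0, -0.018], "grip": 255}, {"rot": [0, 0, 0], "xyz": [0, 0, -0.009], "grip": 255}, {"rot": [0, 0, 0], "xyz": [0, 0, 0], "grip": 255}, {"rot": [0, 0, 0], "xyz": [0, 0, 0], "grip": 255}]}}

```text
clock: 6.88
tool_pos: [0.6286, 0.1249, 0.0657]
eef_rot: [1.0, -0.0, 0.001, -0.0]
contact_force: [-6.9, -1.4, 38.8]
opening: 0.007
finger_force: 19.4
```

Six strokes done. I'll lift well clear and look.

Request:
{"fn": "carry_out", "kwargs": {"plan": [{"rot": [0, 0, 0], "xyz": [0, 0, -0.02], "grip": 255}, {"rot": [0, 0, 0], "xyz": [0, 0, -0.05], "grip": 255}, {"rot": [0, 0, 0], "xyz": [0, 0, -0.08], "grip": 255}, {"rot": [0, 0, 0], "xyz": [0, 0, -0.1], "grip": 255}, {"rot": [0, 0, 0], "xyz": [0, 0, -0.1], "grip": 255}]}}

```text
clock: 7.3
tool_pos: [0.6291, 0.125, 0.1641]
eef_rot: [1.0, -0.0, 0.002, -0.0]
contact_force: [0.1, -0.1, -0.4]
opening: 0.002
finger_force: 0.0
```

```bash
python3 - <<'E'
from h import *
a=r.snapshot("scene")[:,:,::-1];cv2.imwrite("pics/s4.png",a)
cv2.imwrite("pics/c5.png",cv2.resize(a[170:250,250:350],None,fx=7,fy=7,interpolation=2))
cap=[.629,.127];pin=np.array([.5635,.152]); print(proj('scene',[[*pin,.062],[*pin,.069],[*pin,.093],[*pin,.068]]).round(1))
h=cv2.cvtColor(a,cv2.COLOR_BGR2HSV); ys,xs=np.nonzero(cv2.inRange(h,(0,150,60),(6,255,255))[195:220,288:302]); print(sorted(zip(ys+195,xs+288))[:40:4])
ys,xs=np.nonzero(cv2.inRange(h,(40,90,40),(85,255,255))[190:225,285:305]); print('green',list(zip(ys+190,xs+285)))
E
```

```text
[[295.2 213.4]
 [295.  211.1]
 [294.6 203. ]
 [295.1 211.4]]
[(np.int64(199), np.int64(296)), (np.int64(200), np.int64(294)), (np.int64(200), np.int64(298)), (np.int64(201), np.int64(293)), (np.int64(201), np.int64(297)), (np.int64(201), np.int64(301)), (np.int64(202), np.int64(296)), (np.int64(202), np.int64(300)), (np.int64(203), np.int64(294)), (np.int64(203), np.int64(298))]
green [(np.int64(211), np.int64(296)), (np.int64(211), np.int64(297)), (np.int64(212), np.int64(293)), (np.int64(212), np.int64(294)), (np.int64(212), np.int64(295)), (np.int64(212), np.int64(296))]
```

View pics/c5.png

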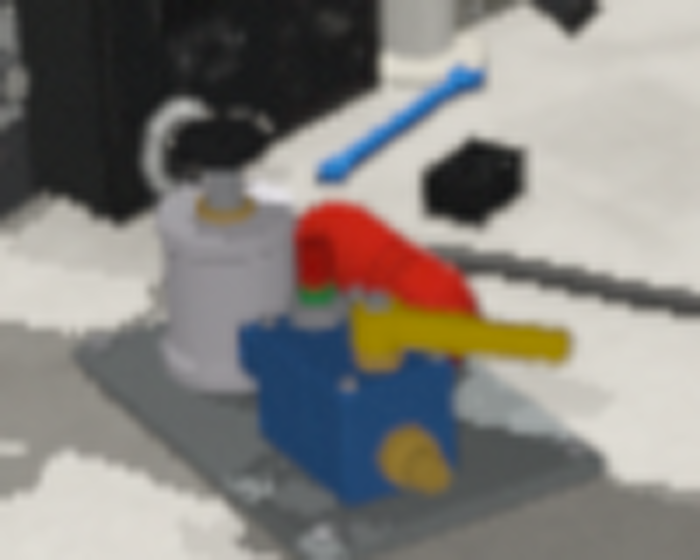

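The cap is sprung back up at crop (222,150). The pin stands out with its tip near row 204 (crop (315,240)), against 203 expected for fully out, and the green band shows at crop (317,297). I'll add one more stroke to be safe, then turn and move over to the lever.

Request:
{"fn": "carry_out", "kwargs": {"plan": [{"rot": [0, 0, 0], "xyz": [0, 0, 0.035], "grip": 255}, {"rot": [0, 0, 0], "xyz": [0, 0, 0.07], "grip": 255}, {"rot": [0, 0, 0], "xyz": [0, 0, 0.083], "grip": 255}, {"rot": [0, 0, 0], "xyz": [0, 0, 0.093], "grip": 255}, {"rot": [0, 0, 0], "xyz": [0, 0, 0.1], "grip": 255}, {"rot": [0, 0, 0], "xyz": [0, 0, 0.1], "grip": 255}]}}

```text
clock: 7.85
tool_pos: [0.6253, 0.1244, 0.0658]
eef_rot: [1.0, -0.0, -0.003, 0.001]
contact_force: [-10.8, -1.9, 34.0]
opening: 0.006
finger_force: 17.2
```

Request:
{"fn": "carry_out", "kwargs": {"plan": [{"rot": [0, 0, 0], "xyz": [0, 0, -0.02], "grip": 255}, {"rot": [0, 0, 0], "xyz": [0, 0, -0.05], "grip": 255}, {"rot": [0, 0, 0], "xyz": [0, 0, -0.08], "grip": 255}, {"rot": [0, 0, 0], "xyz": [0, 0, -0.1], "grip": 255}, {"rot": [0, 0, 0], "xyz": [0, 0, -0.1], "grip": 255}]}}

```text
clock: 8.27
tool_pos: [0.6294, 0.125, 0.1658]
eef_rot: [1.0, -0.0, 0.002, -0.0]
contact_force: [1.1, -0.1, 0.4]
opening: 0.006
finger_force: 0.0
```

```bash
python3 - <<'E'
from h import *
s=r.get_state();print(s['tool_pos'])
h=np.array([.521,.1673]); x=np.array([np.cos(-1.928),np.sin(-1.928)]); y=np.array([np.cos(-.357),np.sin(-.357)])
for nm,o in(('start',( .002,-.062)),('lend',(0,0))): print(nm,h+x*o[0]+y*o[1])
for ang in (.687,1.57): 
    d=-y*np.cos(ang)+x*np.sin(ang); print(ang,'lever tip',h+.074*d)
print('x',x,'y',y)
E
```

```text
[0.62942374 0.12503894 0.1658356 ]
start [0.46220982 0.18709307]
lend [0.521  0.1673]
0.687 lever tip [0.45098391 0.14332416]
1.57 lever tip [0.49507027 0.09799163]
x [-0.34965579 -0.93687824] y [ 0.93694943 -0.34946496]
```

Request:
{"fn": "carry_out", "kwargs": {"plan": [{"rot": [0, 0, 0.11], "xyz": [-0.035, -0.013, 0], "grip": 255}, {"rot": [0, 0, 0.22], "xyz": [-0.07, -0.027, 0], "grip": 255}, {"rot": [0, 0, 0.33], "xyz": [-0.105, -0.04, 0], "grip": 255}, {"rot": [0, 0, 0.357], "xyz": [-0.14, -0.054, 0], "grip": 255}, {"rot": [0, 0, 0.357], "xyz": [-0.165, -0.063, 0], "grip": 255}, {"rot": [0, 0, 0.357], "xyz": [-0.174, -0.067, 0], "grip": 255}, {"rot": [0, 0, 0.357], "xyz": [-0.174, -0.067, 0], "grip": 255}]}}

```text
clock: 8.85
tool_pos: [0.45, 0.1924, 0.1617]
eef_rot: [0.984, -0.176, -0.003, 0.001]
contact_force: [0.2, -0.1, 0.7]
opening: 0.007
finger_force: 0.0
```

Request:
{"fn": "carry_out", "kwargs": {"plan": [{"rot": [0, 0, 0], "xyz": [0, 0, 0.035], "grip": 255}, {"rot": [0, 0, 0], "xyz": [0, 0, 0.07], "grip": 255}, {"rot": [0, 0, 0], "xyz": [0, 0, 0.1], "grip": 255}, {"rot": [0, 0, 0], "xyz": [0, 0, 0.115], "grip": 255}, {"rot": [0, 0, 0], "xyz": [0, 0, 0.122], "grip": 255}, {"rot": [0, 0, 0], "xyz": [0, 0, 0.125], "grip": 255}, {"rot": [0, 0, 0], "xyz": [0, 0, 0.125], "grip": 255}]}}

```text
clock: 9.43
tool_pos: [0.4547, 0.1911, 0.0377]
eef_rot: [0.984, -0.178, 0.0, 0.0]
contact_force: [-0.3, -0.6, -0.4]
opening: 0.008
finger_force: 0.0
```

```bash
python3 - <<'E'
from h import *
s=r.get_state(); print(s['tool_pos'],s['contact_force'],R.from_quat(s['eef_rot']).as_matrix().round(3))
a=r.snapshot("scene")[:,:,::-1];cv2.imwrite("pics/s5.png",a); b=r.snapshot("top")[:,:,::-1]
cv2.imwrite("pics/c6.png",np.hstack([cv2.resize(x,None,fx=4,fy=4,interpolation=2) for x in(a[150:250,255:350],b[150:250,265:360])]))
E
```

```text
[0.45465702 0.19108663 0.03768624] [-0.30398791 -0.64917383 -0.41707355] [[ 0.936 -0.351  0.   ]
 [-0.351 -0.936 -0.001]
 [ 0.     0.001 -1.   ]]
```

View pics/c6.png

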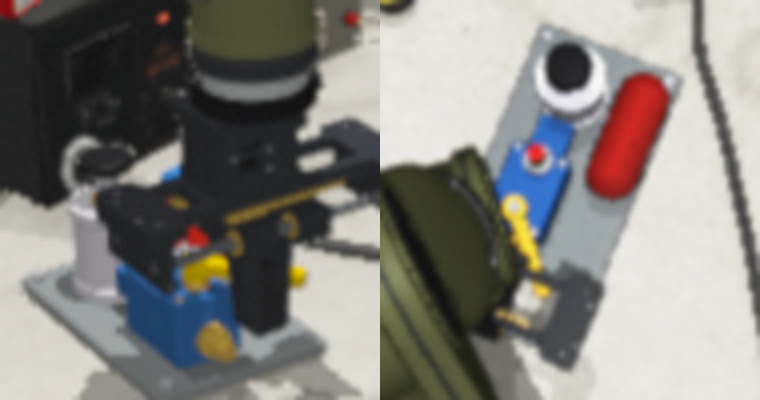

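The fingers stand at the outlet end on the robot's-left side of the lever (scene crop (262,300)). The pin is up, and lever and pump are undisturbed. The tool axes now match the pump's (x = own y, y = own x), so I'll push the lever round.

Request:
{"fn": "carry_out", "kwargs": {"plan": [{"rot": [0, 0, 0], "xyz": [0.005, 0.004, -0.003], "grip": 255}, {"rot": [0, 0, 0], "xyz": [0.01, 0.01, -0.003], "grip": 255}, {"rot": [0, 0, 0], "xyz": [0.015, 0.018, -0.003], "grip": 255}, {"rot": [0, 0, 0], "xyz": [0.02, 0.027, -0.003], "grip": 255}, {"rot": [0, 0, 0], "xyz": [0.025, 0.036, -0.003], "grip": 255}, {"rot": [0, 0, 0], "xyz": [0.03, 0.044, -0.003], "grip": 255}, {"rot": [0, 0, 0], "xyz": [0.035, 0.05, -0.003], "grip": 255}, {"rot": [0, 0, 0], "xyz": [0.04, 0.05, -0.003], "grip": 255}]}}

```text
clock: 10.2
tool_pos: [0.4726, 0.1282, 0.0412]
eef_rot: [0.984, -0.179, -0.001, 0.001]
contact_force: [-1.0, -1.3, -0.4]
opening: 0.003
finger_force: 0.7
```

Request:
{"fn": "carry_out", "kwargs": {"plan": [{"rot": [0, 0, 0], "xyz": [0.003, 0, 0], "grip": 255}, {"rot": [0, 0, 0], "xyz": [0.006, 0, 0], "grip": 255}, {"rot": [0, 0, 0], "xyz": [0.009, 0, 0], "grip": 255}, {"rot": [0, 0, 0], "xyz": [0.01, 0, 0], "grip": 255}, {"rot": [0, 0, 0], "xyz": [0.01, 0, 0], "grip": 255}]}}

```text
clock: 10.62
tool_pos: [0.4836, 0.1277, 0.0413]
eef_rot: [0.984, -0.177, 0.0, -0.0]
contact_force: [0.8, 0.1, 0.0]
opening: 0.005
finger_force: 0.1
```

Request:
{"fn": "carry_out", "kwargs": {"plan": [{"rot": [0, 0, 0], "xyz": [0.002, 0, 0], "grip": 255}, {"rot": [0, 0, 0], "xyz": [0.004, 0, 0], "grip": 255}, {"rot": [0, 0, 0], "xyz": [0.004, 0, 0], "grip": 255}, {"rot": [0, 0, 0], "xyz": [0.004, 0, 0], "grip": 255}]}}

```text
clock: 10.95
tool_pos: [0.4874, 0.1262, 0.0414]
eef_rot: [0.984, -0.178, 0.0, -0.0]
contact_force: [-0.2, 0.2, 0.7]
opening: 0.004
finger_force: 0.1
```

```bash
cat > lv.py <<'E'
from h import *
import sys
s=r.get_state(); print(s['tool_pos'],s['contact_force'])
b=r.snapshot("top")[:,:,::-1]; cv2.imwrite(sys.argv[1],b)
h=cv2.cvtColor(b,cv2.COLOR_BGR2HSV); m=cv2.inRange(h,(20,120,100),(35,255,255)); k=np.zeros_like(m); k[185:228,288:335]=m[185:228,288:335]
pt=np.argwhere(k)[:,::-1].astype(float); 
if len(pt)>5:
    W=np.array([onz('top',p,.084)[:2] for p in pt]); l=cv2.fitLine(W.astype(np.float32),cv2.DIST_HUBER,0,1e-4,1e-4).ravel()
    print(len(pt),'line ang',np.arctan2(l[1],l[0]),'(closed: -1.928 / 1.214)',W[:,1].min(),W[:,1].max())
def cen(m,x0,x1,y0,y1):
    k=m[y0:y1,x0:x1]; M=cv2.moments(k,True); return (x0+M['m10']/M['m00'],y0+M['m01']/M['m00']) if M['m00'] else None
print('cap',cen((h[...,2]<70).astype(np.uint8),302,324,158,182),'was 311.46 166.28')
E
python3 lv.py pics/t6.png
```

```text
[0.48735935 0.12620948 0.04136129] [-0.24333511  0.21049018  0.70438676]
cap (311.22972972972974, 170.93243243243242) was 311.46 166.28
```

Request:
{"fn": "carry_out", "kwargs": {"plan": [{"rot": [0, 0, 0], "xyz": [0.001, 0, 0], "grip": 255}, {"rot": [0, 0, 0], "xyz": [0.002, 0, 0], "grip": 255}, {"rot": [0, 0, 0], "xyz": [0.003, 0, 0], "grip": 255}, {"rot": [0, 0, 0], "xyz": [0.003, 0, 0], "grip": 255}]}}

```text
clock: 11.33
tool_pos: [0.4898, 0.125, 0.0413]
eef_rot: [0.984, -0.178, -0.0, 0.0]
contact_force: [-1.4, 0.1, 0.3]
opening: 0.006
finger_force: 0.5
```

Request:
{"fn": "carry_out", "kwargs": {"plan": [{"rot": [0, 0, 0], "xyz": [0.001, 0, 0], "grip": 255}, {"rot": [0, 0, 0], "xyz": [0.002, 0, 0], "grip": 255}, {"rot": [0, 0, 0], "xyz": [0.002, 0, 0], "grip": 255}]}}

```text
clock: 11.58
tool_pos: [0.4898, 0.1249, 0.0413]
eef_rot: [0.984, -0.177, -0.002, 0.0]
contact_force: [-4.3, 0.7, 4.7]
opening: 0.007
finger_force: 2.6
```

The tool stopped moving and the force rose to 4 N, so the lever is on its stop. I'll back off, lift, clear the view and check.

Request:
{"fn": "carry_out", "kwargs": {"plan": [{"rot": [0, 0, 0], "xyz": [-0.01, 0, 0], "grip": 255}, {"rot": [0, 0, 0], "xyz": [-0.03, 0, 0], "grip": 255}, {"rot": [0, 0, 0], "xyz": [-0.04, 0, -0.03], "grip": 255}, {"rot": [0, 0, 0], "xyz": [-0.04, 0, -0.07], "grip": 255}, {"rot": [0, 0, 0], "xyz": [-0.04, 0, -0.11], "grip": 255}, {"rot": [0, 0, 0], "xyz": [-0.04, 0.03, -0.13], "grip": 255}, {"rot": [0, 0, 0], "xyz": [-0.04, 0.07, -0.13], "grip": 255}, {"rot": [0, 0, 0], "xyz": [-0.04, 0.11, -0.13], "grip": 255}]}}

```text
clock: 12.25
tool_pos: [0.4173, 0.0353, 0.1729]
eef_rot: [0.984, -0.176, 0.003, -0.001]
contact_force: [0.2, -0.7, 1.0]
opening: 0.009
finger_force: 0.0
```

Request:
{"fn": "carry_out", "kwargs": {"plan": [{"rot": [0, 0, 0], "xyz": [0, 0.04, 0], "grip": 255}, {"rot": [0, 0, 0], "xyz": [0, 0.08, 0], "grip": 255}, {"rot": [0, 0, 0], "xyz": [0, 0.12, 0], "grip": 255}, {"rot": [0, 0, 0], "xyz": [0, 0.15, 0], "grip": 255}, {"rot": [0, 0, 0], "xyz": [0, 0.15, 0], "grip": 255}]}}

```text
clock: 12.67
tool_pos: [0.3603, -0.1111, 0.1715]
eef_rot: [0.983, -0.183, -0.0, 0.002]
contact_force: [0.2, 0.4, 0.4]
opening: 0.005
finger_force: 0.0
```

```bash
python3 lv.py pics/t7.png; python3 - <<'E'
from h import *
a=r.snapshot("scene")[:,:,::-1]; b=cv2.imread("pics/t7.png")
cv2.imwrite("pics/c7.png",np.hstack([cv2.resize(x,None,fx=4,fy=4,interpolation=2) for x in(a[150:250,255:350],b[150:250,265:360])]))
E
```

```text
[ 0.3603208  -0.11113222  0.17150934] [0.15170036 0.41128193 0.35804479]
110 line ang 1.4499775 (closed: -1.928 / 1.214) 0.10248346224028673 0.18033473731850594
cap (311.4623655913978, 166.21505376344086) was 311.46 166.28
```

View pics/c7.png

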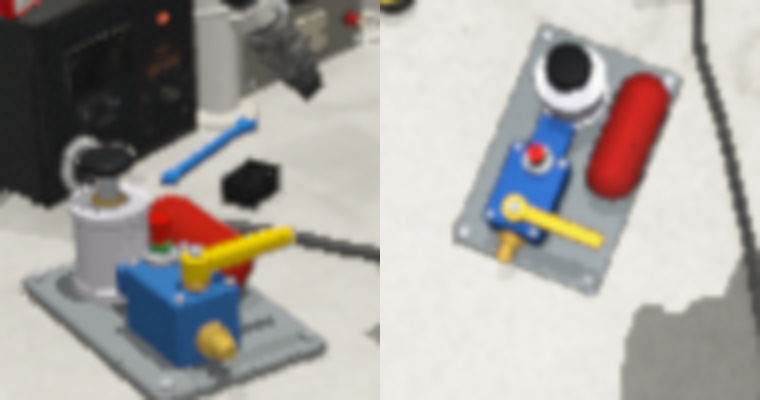

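The lever now lies square across, at crop (513,206)→(600,241). The cap is up, the pump hasn't moved (cap pixel unchanged), and the pin is out with its green band whole. I'll refine the lever angle with the brass excluded.

```bash
python3 - <<'E'
from h import *
b=cv2.imread("pics/t7.png");h=cv2.cvtColor(b,cv2.COLOR_BGR2HSV); m=cv2.inRange(h,(22,140,120),(35,255,255))
m[:,:303]=0; m[:, 322:]=0; m[:196]=0;m[216:]=0
big=cv2.resize(b,None,fx=1,fy=1); pt=np.argwhere(m)[:,::-1]; s=h[...,1][m>0].astype(float)
W=np.array([onz('top',p.astype(float),.084)[:2] for p in pt]); l=cv2.fitLine(W.astype(np.float32),cv2.DIST_HUBER,0,1e-4,1e-4).ravel()
print(len(pt),np.arctan2(l[1],l[0])-np.pi)
e=W[W[:,1]<W[:,1].min()+.01].mean(0); print(e)
for hh in([.521,.1673],onz('top',(298.4,201.6),.086)[:2]): d=e-hh; print(np.arctan2(d[1],d[0]),np.linalg.norm(d))
# plate edges: grey plate by contour
c=[onz('top',(265+(X-380)/4,150+Y/4),.012)[:2] for X,Y in((543,25),(680,78),(597,292),(457,240))]
for i,j in((0,1),(3,2),(3,0),(2,1)): d=c[j]-c[i]; print('edge',np.arctan2(d[1],d[0]))
E
```

```text
59 -1.9192839
[0.49929447 0.10792573]
-1.9212751477949732 0.0632173578477243
-1.9253149921399404 0.06368823365178015
edge -1.930414460746345
edge -1.906033504737453
edge -0.3396037662131097
edge -0.34289702677109457
```

The lever angle is -1.92 rad, and the charger's own x axis is -1.91 to -1.93, so it is fully closed. Handing in.

```bash
python3 -c "
from plant import r
print(r.finish_job())"
```

```text
the job is handed in; nothing more can be done
None
```

The job is handed in: the charger is pumped until the pin stands fully out, the yellow lever is at its stop square across the outlet, and the cap is back up; the charger did not move in the pictures, and I saw nothing around it disturbed, though I didn't measure the loose things one by one.

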